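# Bolt the length stop onto the dough-cutting jig

### The arm

A 6-joint arm with a two-finger parallel gripper is mounted at the origin on the work surface. World frame = base frame: x ahead of the robot, y to its left, z up, the work surface at z = 0. Lengths are in m, angles in rad, forces in N, time in s.
With the tool pointing down it reaches from about 0.35 to 0.775 m from the base axis. Payload 7.3 kg.
Tool frame: the origin (TCP) lies between the finger pads; the fingertips stand 17 mm ahead of it and the grasp point (between the pads) lies 2 mm behind it; z points along the fingers, y is the direction in which the jaws open and shut (so a half turn about z gives the same grasp; the last joint's range is limited). The gripper opens to 92 mm and grips with 3 to 60 N. Pads are 19 mm wide; open, the fingers measure 130 mm over their backs; the gripper's body (75 mm by 190 mm) begins 47 mm behind the grasp point.
Start: joints at [-1.439, 0.342, 1.524, -0, 1.275, -0.146], TCP at [0.144, -0.505, 0.244] pointing down, gripper open.
Joint ranges: [-2.53, 2.53], [-0.77, 2.02], [0.04, 2.7], [-1, 4.14], [0.28, 2.66], [-3.11, 3.11]. Speed limits (rad/s): [2.57, 2.57, 3.14, 3.14, 3.14, 3.14].

### API

Orientations are given as [roll, pitch, yaw] about the fixed x, y, z axes, in that order (R = Rz(yaw) Ry(pitch) Rx(roll)).
In Python, from cell import sensors, vision, hand_in gives the robot as it stands.
- The arm moves only by the tool step_arm, never from a script. Its argument "series" is a list of rows, each a list of 5 numbers: the opening, from 0 (shut) to 1 (fully open), then the shift along the world's x, y, z each as a share of 25 mm, from -1 to 1, then the turn about the world's z as a share of 0.08 rad, from -1 to 1. A call has 1 to 12 rows; each row shifts and turns the commanded pose from where the row before left it; what a row does not reach is not made up. A row lasts 1/10 s, in which the tool goes at most 50 mm and 8.59 degrees, less where a joint would pass 70% of its speed; a pose out of reach is approached as far as the arm can. A call with a number of a shift or a turn outside -1 to 1 is refused whole. A call with a gripper value outside its range is refused whole. The fingers move at their own pace and stop on an object; "squeeze" is the grip in N (left out, the last holds). Time passes only in rows, so rows that do not move let the fingers close. It gives the time, the measured TCP pose, the force and the opening at its end, in the units of the state.
- sensors.observe(): the state, without advancing time (a new reading comes with each control period).
- vision.read_camera(name): name is "scene" or "top" or "wrist"; returns a dict with "pixels" (384x512x3 uint8, blue, green, red), "range_z" (384x512 float32, m along the optical axis (not along the pixel's ray), 0 where there is no reading), "camera_matrix" (3x3 intrinsics, pixels), "k1" (the pictures are not rectified: a ray, as slopes to the right and down, at radius r is drawn at 1 + k1 r^2 times it, then the intrinsics apply), "pose" (4x4, takes a point from camera to world coordinates). Camera axes: x right, y down, z forward; pixel columns grow to the right and rows downward; lengths in m; the calibration is good to about 2 mm. A picture is of the moment at which its call begins.
- hand_in(): hands the job in, once; it reports no verdict.
The state is a dict: "time": time; "qpos": joint angles; "qvel": joint speeds; "joint_efforts": joint torques, N m; "tool_pos": TCP position; "tool_rot": TCP orientation; "contact_force": force on the tool from outside, world axes, zero at the start; "torque": the same for the moment, N m; "opening": finger opening in m.
Only numpy, scipy, OpenCV 4.12 (cv2) and the standard library are available. Lean on these libraries where they do the work, as an engineer would, in place of code of your own. Each camera call takes 0.05 s, during which the arm holds its last target.

### The job

Set the dough cutter up for its shortest pieces: lay the loose length stop flat on the board, parallel to the end wall, with the slot in its foot lined up exactly over the rail slot nearest the end wall. Then take the thumbscrew from the tool block, pass it down through both slots until its collar sits on the foot, and lock it with a quarter turn so that its wing lies along the stop. Leave the jar, the tin, the cup and the salt shaker that stand close by where they are.

Things in the scene. Friction and masses are not known exactly. Their poses are not given: they have to be found in the camera images.
- jig: dough-cutting jig, fixed: wooden board with a slotted steel rail along its far edge, tops flush, 200 mm (x) by 220 (y), 50 high. Origin: centre of the underside; x across the rail away from the board, y along the rail to the end wall, z up. The end wall, an upright steel plate (y 110 to 122 mm), is 35 mm higher than the board. Rail: x 50 to 100 mm, 8 thick, hollow beneath
- rail_slot (a point): centre, at the top face, of the rail slot nearest the end wall; axes as the jig's. Jig x 75, y 30, z 50 mm. The rail has three alike through slots, each 30 mm long (jig y) and 16 wide (jig x), at jig y 30, -25 and -80 mm
- stop_center (a point): length stop, loose: dark steel bar of inverted-T section with a slotted foot, 170 mm long, about 240 g, lying flat. Point: in the upright web at the centre of mass, 29 mm above the underside; x along the bar to the foot, z up. Web 10 mm thick, x -64 to 28 from this point, top 52 above the underside, centred (y 0) on a flange 46 wide, 6 thick, which ends at x -69
- stop_slot (a point): centre of the slot in the length stop's foot, on the underside, 76 mm along x from stop_center; axes the same. Foot 50 mm long, 56 wide, 6 thick, ending 25 beyond this point; the slot goes through it, 30 mm long (along y), 16 wide (along x)
- screw_collar (a point): quarter-turn thumbscrew, loose: brass, 80 mm long, 120 g, upright in the tool block. Point: on its axis under the collar (36 mm across, 8 thick); z up, x along the wing. Below: shank 10 mm thick, 34 long, with a crossbar along x near the tip, 22 long, 9 wide, top 11 above the tip. It passes a slot only along the slot; a quarter turn below the rail locks it, either way round
- screw_wing (a point): centre of the thumbscrew's upright wing, 27 mm above the collar's underside; wing 10 mm thick (y), 40 wide (50 near the rounded top; along x), from 8 to 47 mm above the collar's underside. Axes as the collar's; half a turn about z makes no difference
- block: wooden tool block, fixed: 120 mm (x) by 60 (y), 60 high, origin at the centre of the underside. The thumbscrew stands in a slot 30 mm long (x), 16 wide, 50 deep, centred at x 25 mm, y 0, its collar on the block's top. Two tool handles stick up at the other end: x -42, y 12 (top 134 mm above the table) and x -42, y -14 mm (top 105)
- jar: small amber glass jar with a steel lid, 52 mm across, 65 mm high, standing beside the length stop. Origin at the centre of the underside
- tin: low round tin, 60 mm across, 55 mm high, standing on the other side of the length stop. Origin at the centre of the underside
- cup: white ceramic cup, 70 mm across the rim, 80 mm high, standing next to the wooden tool block (a bowl, a scraper, a canister and a 170 mm high bottle stand farther back, beyond the jig). Origin at the centre of the underside
- shaker: white salt shaker with a steel lid, 44 mm across, 80 mm high, standing on the board of the jig at the end away from the end wall. Origin at the centre of the underside
Mind the look-alikes: they are no part of the job. What is shaped like the part that bears screw_collar but green is not meant.

How it is judged:
On the way, in this order (a step that is already met when the one before it is completed fails the run):
1. the length stop lies flat and square on the jig, its slot over the rail slot nearest the end wall (horizontal distance between stop_slot and rail_slot below 0.005 m and z of stop_slot in the frame of rail_slot between -0.003 and 0.003 m and angle between stop_slot's own z axis and vertical below 0.05 rad and angle between the x axis of stop_center and the x axis of jig, either way round below 0.12 rad and x of stop_center in the frame of jig below 0.02 m), for 0.2 s.
2. the thumbscrew has been passed down through both slots (all of step 1 and z of screw_collar in the frame of stop_slot between 0.003 and 0.0135 m and angle between screw_collar's own z axis and vertical below 0.08 rad and x of screw_collar in the frame of rail_slot between -0.006 and 0.006 m and y of screw_collar in the frame of rail_slot between -0.009 and 0.009 m), for 0.1 s.
At the end, for the whole second after the job is handed in: Stop flat on board and rail (3 mm, 0.05 rad), 0.12 rad from parallel to the end wall, bar over the board, slot within 5 mm of the rail slot nearest the wall. Screw upright (0.08 rad) through both slots, within 6 mm across, 9 mm along; collar 2.5 mm from the foot; wing 0.45 rad from along the stop (all of step 1 and z of screw_collar in the frame of stop_slot between 0.003 and 0.0085 m and angle between screw_collar's own z axis and vertical below 0.08 rad and x of screw_collar in the frame of rail_slot between -0.006 and 0.006 m and y of screw_collar in the frame of rail_slot between -0.009 and 0.009 m and angle between the x axis of screw_wing and the x axis of jig, either way round below 0.45 rad); the robot touches nothing.
It fails at once if the jar, tin: pushed more than 25 mm or tipped over (distance of any of jar, tin from where it was at the start of the episode above 0.025 m or angle between any of jar, tin's own z axis and vertical above 0.5 rad).
It fails at once if the cup, shaker: pushed more than 25 mm or tipped over (distance of any of cup, shaker from where it was at the start of the episode above 0.025 m or angle between any of cup, shaker's own z axis and vertical above 0.5 rad).
It also fails if it takes over 72 s, if anything falls off the work surface, if the arm or the gripper's body presses on something with over 40 N, if the wrist force passes 120 N, or if a joint passes its speed limit or range.

## Working session

There is one attempt and no reset: what is moved stays moved. The work goes in short steps, Python scripts to look and compute and a tool call to move; the robot and the scene stay as the last step left them, time stands still between calls to the robot, and variables do not carry over. Pictures are saved under pics/ and viewed, and the job is handed in when it is done.

Besides the shell and the picture viewer there is one more tool, called after "Emit:" by a JSON object that holds its "method" and its "body", one argument or row to a line. step_arm: Moves the arm, as the interface text tells. Its arguments: {"type":"object","properties":{"series":{"type":"array","items":{"type":"array","items":{"type":"number","minimum":-1,"maximum":1}}},"squeeze":{"type":"number"}},"required":["series"]}

```bash
ls; mkdir -p pics
cat > h.py <<'E'
import numpy as np, cv2
from cell import sensors, vision, hand_in
def cam(n):
    d=vision.read_camera(n)
    np.savez('last_%s.npz'%n, **{k:np.asarray(v) for k,v in d.items()})
    return d
def load(n): return dict(np.load('last_%s.npz'%n))
def rays(d,uv):
    uv=np.asarray(uv,float).reshape(-1,1,2)
    K=np.asarray(d['camera_matrix']);k1=float(d['k1'])
    p=(uv.reshape(-1,2)-K[:2,2])/[K[0,0],K[1,1]]
    s=p.copy()
    for _ in range(30): s=p/(1+k1*(s**2).sum(1,keepdims=True))
    return np.c_[s,np.ones(len(s))]
def onplane(d,uv,z):
    r=rays(d,uv);T=np.asarray(d['pose']);w=r@T[:3,:3].T;o=T[:3,3]
    t=(z-o[2])/w[:,2]
    return o+w*t[:,None]
def pts(d,uv):
    uv=np.asarray(uv).reshape(-1,2).astype(int)
    r=rays(d,uv);z=d['range_z'][uv[:,1],uv[:,0]];T=np.asarray(d['pose'])
    return (r*z[:,None])@T[:3,:3].T+T[:3,3]
def proj(d,P):
    T=np.asarray(d['pose']);K=np.asarray(d['camera_matrix'])
    c=(np.asarray(P).reshape(-1,3)-T[:3,3])@T[:3,:3]
    s=c[:,:2]/c[:,2:];s=s*(1+float(d['k1'])*(s**2).sum(1,keepdims=True))
    return s*[K[0,0],K[1,1]]+K[:2,2]
E
python3 - <<'E'
from h import *
for n in ['scene','top','wrist']:
    d=cam(n); cv2.imwrite('pics/%s0.png'%n,d['pixels']); print(n,np.round(d['pose'],3).tolist(),d['camera_matrix'],d['k1'])
print(sensors.observe())
E
```

```text
pics
scene [[0.816, 0.401, -0.417, 1.044], [0.578, -0.55, 0.603, -0.756], [0.012, -0.733, -0.68, 0.946], [0.0, 0.0, 0.0, 1.0]] [[463.84940974   0.         258.56771853]
 [  0.         463.84940974 188.62868574]
 [  0.           0.           1.        ]] -0.15107176239672457
top [[0.019, -0.993, 0.115, 0.391], [-1.0, -0.021, -0.014, 0.001], [0.016, -0.114, -0.993, 1.228], [0.0, 0.0, 0.0, 1.0]] [[492.57594383   0.         251.86504946]
 [  0.         492.57594383 196.41386543]
 [  0.           0.           1.        ]] -0.20207986047460427
wrist [[0.274, -0.932, -0.238, 0.207], [-0.962, -0.266, -0.067, -0.486], [-0.001, 0.247, -0.969, 0.385], [0.0, 0.0, 0.0, 1.0]] [[331.99323195   0.         251.40590561]
 [  0.         331.99323195 189.24671635]
 [  0.           0.           1.        ]] -0.09534541131624794
{'time': 0.15, 'qpos': array([-1.43897956e+00,  3.42562179e-01,  1.52476789e+00, -2.63766178e-05,
        1.27538175e+00, -1.45982007e-01]), 'qvel': array([-3.02096376e-04, -2.34017252e-03,  1.79466755e-04,  4.69346145e-04,
       -6.27444844e-04, -3.07664009e-05]), 'joint_efforts': array([ 2.06204902e-03, -4.31467581e+01, -2.44353819e+01,  7.17171701e-02,
        5.36895613e-02, -8.40041594e-05]), 'tool_pos': array([ 0.14396319, -0.5045968 ,  0.24321522]), 'tool_rot': array([-3.14048172e+00, -1.37841277e-04,  2.77806394e-01]), 'contact_force': array([ 0.08530384, -0.13331649,  0.27142155]), 'torque': array([-0.02223309,  0.04075515,  0.05463139]), 'opening': 0.09183084293552911}
```

View pics/scene0.png

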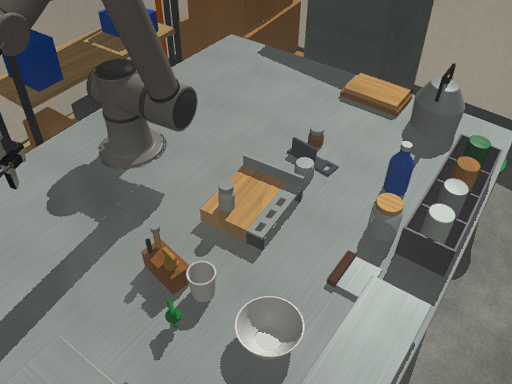

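View pics/top0.png

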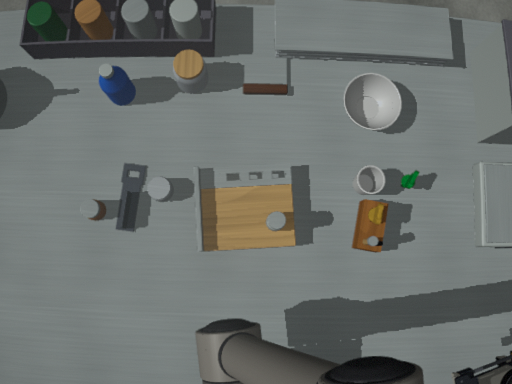

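View pics/wrist0.png

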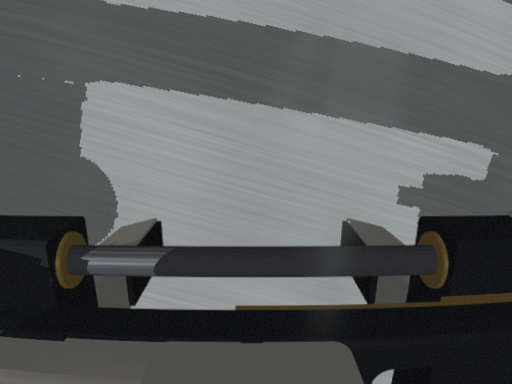

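Run:
```python
from h import *
d=load('top');p=d['pixels']
def crop(n,x0,y0,w,h,s): cv2.imwrite('pics/%s.png'%n,cv2.resize(p[y0:y0+h,x0:x0+w],None,fx=s,fy=s,interpolation=cv2.INTER_CUBIC))
crop('c1',70,150,110,90,7)
crop('c2',185,150,120,110,6)
crop('c3',340,155,90,105,6)
```

```text
(no output)
```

View pics/c1.png

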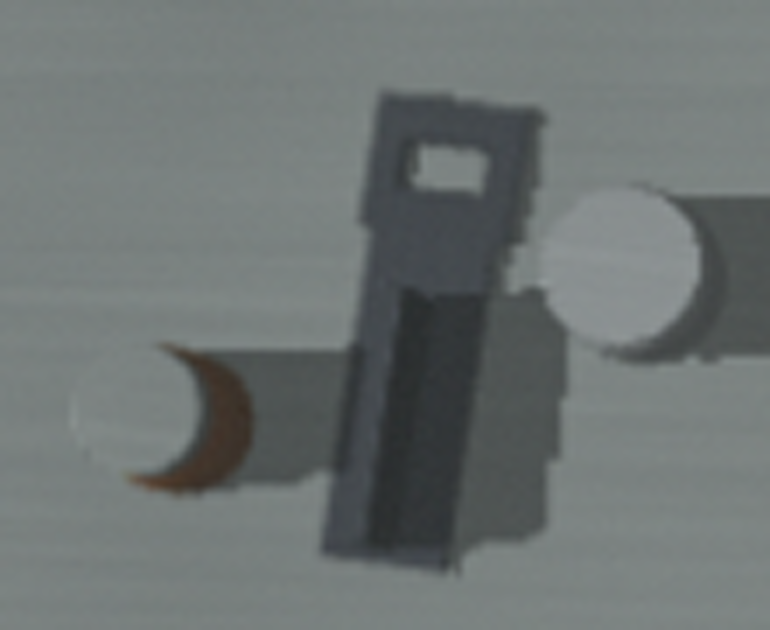

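View pics/c2.png

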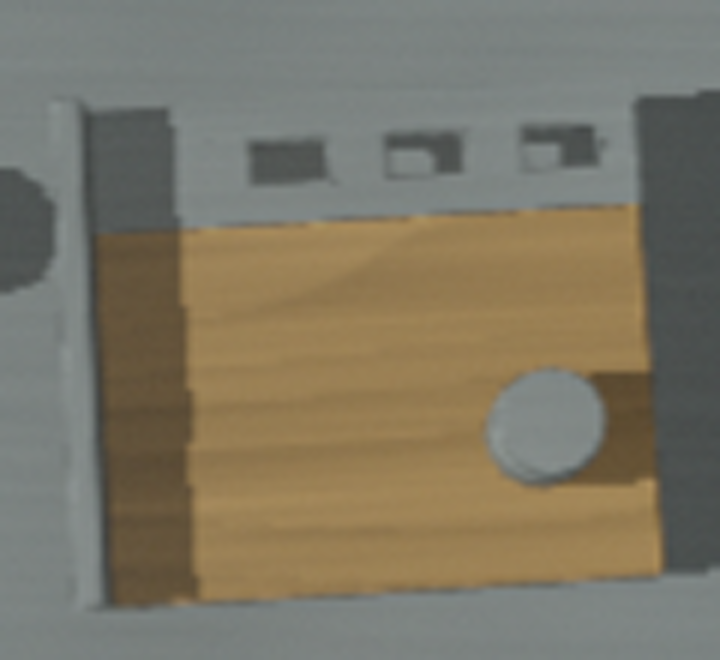

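View pics/c3.png

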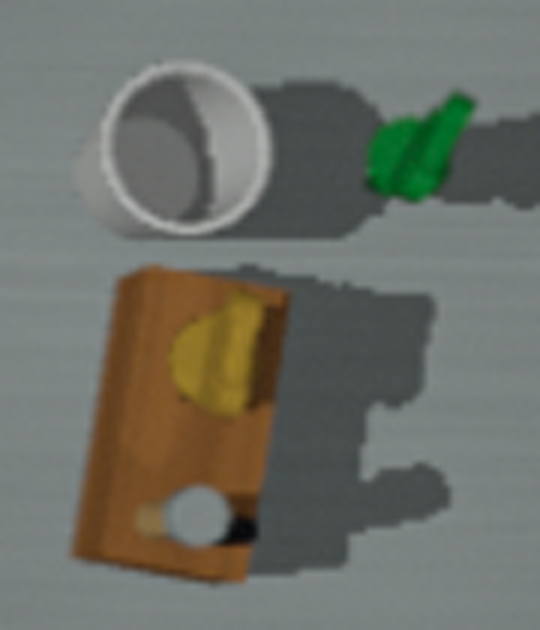

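Run:
```python
from h import *
d=load('top')
def c(x0,y0,s,l): return (np.array(l,float)+.5)/s-.5+[x0,y0]
def yaw(a,b): return np.arctan2(b[1]-a[1],b[0]-a[0])
# stop
sl=onplane(d,c(70,150,7,[(413,143),(489,150),(484,194),(410,188)]),0.006)
print('slot corners',sl[:,:2].round(4).tolist(),sl.mean(0)[:2])
f=onplane(d,c(70,150,7,[(381,92),(545,112),(322,552),(452,572),(362,222)]),0.006); print('foot/flange',f[:,:2].round(4).tolist())
print('yaw left edge', yaw(f[4],f[0]),'foot front',yaw(f[1],f[0])-np.pi/2, 'whole', yaw((f[2]+f[3])/2,(f[0]+f[1])/2))
w=onplane(d,c(70,150,7,[(402,290),(488,292),(455,565)]),0.052);print(w[:,:2].round(4).tolist())
for n,uv,z in [('jarlid',(140,412),.065),('tin',(622,265),.055)]:
    print(n,onplane(d,c(70,150,7,[uv]),z)[0,:2].round(4))
# jig
q=[[(248,142),(325,138),(331,182),(252,186)],[(385,133),(462,129),(464,175),(388,180)],[(519,127),(596,123),(600,167),(522,172)]]
C=[]
for s in q:
    P=onplane(d,c(185,150,6,s),0.05); C.append(P.mean(0)); print(P.mean(0)[:2].round(4))
C=np.array(C); print('jig yaw slots',yaw(C[2],C[0])-np.pi/2, np.linalg.norm(C[0]-C[2]))
b=onplane(d,c(185,150,6,[(635,98),(663,575),(108,605),(97,235),(640,205)]),0.05);print(b[:,:2].round(4).tolist(), 'yaw', yaw(b[1],b[0]), yaw(b[1],b[2])-np.pi/2)
wl=onplane(d,c(185,150,6,[(82,100),(105,605),(52,100),(80,607)]),0.085);print(wl[:,:2].round(4).tolist(),yaw(wl[1],wl[0]),yaw(wl[3],wl[2]))
print('shaker',onplane(d,c(185,150,6,[(548,425)]),0.13)[0,:2])
# block
B=onplane(d,c(340,155,6,[(152,268),(290,292),(245,580),(105,560)]),0.06);print('block',B[:,:2].round(4).tolist(),B.mean(0)[:2], 'yaw',yaw(B[2],B[1]),yaw(B[3],B[0]))
print('collar',onplane(d,c(340,155,6,[(205,365)]),0.068)[0,:2]); 
W=onplane(d,c(340,155,6,[(222,412),(250,293)]),0.1);print('wing',W[:,:2],yaw(W[0],W[1]),W.mean(0))
print('cup',onplane(d,c(340,155,6,[(187,148)]),.08))
```

```text
slot corners [[0.5926, 0.2975], [0.5905, 0.2693], [0.5744, 0.2704], [0.5761, 0.2978]] [0.5834047  0.28374708]
foot/flange [[0.6112, 0.3105], [0.6048, 0.2494], [0.4438, 0.324], [0.4379, 0.276], [0.5634, 0.3149]]
yaw left edge -0.09283806200713014 foot front -0.10516546247961633 whole -0.11948628022559989
[[0.5333, 0.2876], [0.5332, 0.2572], [0.4385, 0.2647]]
jarlid [0.4876 0.3753]
tin [0.5432 0.21  ]
[0.5739 0.0313]
[ 0.5782 -0.0233]
[ 0.5823 -0.0776]
jig yaw slots 0.07666053326209199 0.10927115820935016
[[0.6032, -0.1082], [0.4108, -0.1214], [0.3946, 0.0992], [0.5426, 0.1078], [0.5594, -0.1106]] yaw 0.06852045449933594 0.07314864146630295
[[0.5914, 0.1123], [0.3945, 0.0974], [0.5912, 0.1241], [0.3935, 0.1071]] 0.07520500622214725 0.08583925344959739
shaker [ 0.4644637  -0.06942666]
block [[0.5242, -0.2894], [0.5155, -0.3469], [0.399, -0.3275], [0.4065, -0.2699]] [ 0.46130474 -0.30839152] yaw -0.16502812477942364 -0.16446110160961858
collar [ 0.48463089 -0.30894775]
wing [[ 0.46381905 -0.30711669]
 [ 0.51054085 -0.31873721]] -0.24377099686949008 [ 0.48717995 -0.31292695  0.1       ]
cup [[ 0.57034161 -0.29919457  0.08      ]]
```

Look-alikes: screw candidates are the brass one in the block at top px (376,213) and the green one at (409,180); I choose brass. For the stop the only dark inverted-T bar is at (131,198), and the crop c1 shows its slot at (134,174). Moving over the stop.

Emit:
{"method": "step_arm", "body": {
  "series": [
    [0.45, 1, 0.9, 0, -0.5],
    [0.45, 1, 0.9, 0, -0.5],
    [0.45, 1, 0.9, 0, -0.5],
    [0.45, 1, 0.9, 0, -0.5],
    [0.45, 1, 0.9, 0, -0.5],
    [0.45, 1, 0.9, 0, -0.5],
    [0.45, 1, 0.9, 0, -0.5],
    [0.45, 1, 0.9, 0, -0.5],
    [0.45, 1, 0.9, 0, -0.5],
    [0.45, 1, 0.9, 0, -0.35],
    [0.45, 1, 1, 0, 0],
    [0.45, 1, 1, 0, 0]
  ],
  "squeeze": 30
}}

```text
time: 1.35
tool_pos: [0.4448, -0.2287, 0.2435]
tool_rot: [-3.142, 0.0, -0.11]
contact_force: [1.2, -0.7, -0.4]
opening: 0.0411
```

Emit:
{"method": "step_arm", "body": {
  "series": [
    [0.45, 1, 1, 0, 0],
    [0.45, 1, 1, 0, 0],
    [0.45, 0.4, 1, 0, 0],
    [0.45, 0, 1, 0, 0],
    [0.45, 0, 1, 0, 0],
    [0.45, 0, 1, 0, 0],
    [0.45, 0, 1, 0, 0],
    [0.45, 0, 1, 0, 0],
    [0.45, 0, 1, 0, 0],
    [0.45, 0, 1, 0, 0],
    [0.45, 0, 1, 0, 0],
    [0.45, 0, 1, 0, 0]
  ]
}}

```text
time: 2.55
tool_pos: [0.5037, 0.0711, 0.2435]
tool_rot: [3.141, 0.001, -0.11]
contact_force: [0.6, 0.9, 0.3]
opening: 0.0412
```

Emit:
{"method": "step_arm", "body": {
  "series": [
    [0.45, 0, 1, 0, 0],
    [0.45, 0, 1, 0, 0],
    [0.45, 0, 1, 0, 0],
    [0.45, 0, 1, 0, 0],
    [0.45, 0, 1, 0, 0],
    [0.45, 0, 1, 0, 0],
    [0.45, 0, 1, 0, 0],
    [0.45, 0, 0.5, 0, 0],
    [0.45, 0, 0.4, 0, 0],
    [0.45, 0, 0, 0, 0],
    [0.45, 0, 0, 0, 0]
  ]
}}

```text
time: 3.65
tool_pos: [0.504, 0.267, 0.2436]
tool_rot: [3.141, 0.0, -0.11]
contact_force: [-0.1, 0.5, 0.3]
opening: 0.0413
```

Run:
```python
from h import *
s=sensors.observe();print(s['tool_pos'],s['tool_rot'],s['opening'],s['qpos'])
d=cam('wrist'); cv2.imwrite('pics/w1.png',d['pixels'])
```

```text
[0.50403419 0.26699291 0.24361371] [ 3.14094158e+00  2.29334712e-04 -1.10389085e-01] 0.04125498665609082 [ 3.53040131e-01  4.26026873e-01  1.39530172e+00 -4.95287346e-04
  1.32076027e+00  2.03434814e+00]
```

View pics/w1.png

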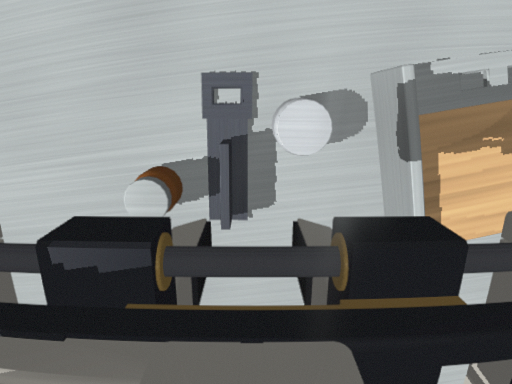

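Run:
```python
from h import *
d=load('wrist');p=d['pixels']
cv2.imwrite('pics/w1c.png',cv2.resize(p[60:240,120:345],None,fx=3.5,fy=3.3333,interpolation=cv2.INTER_CUBIC)[:600])
cv2.imwrite('pics/w1s.png',cv2.resize(p[60:240,190:270],None,fx=8,fy=8)[:600,:])
```

```text
(no output)
```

View pics/w1s.png

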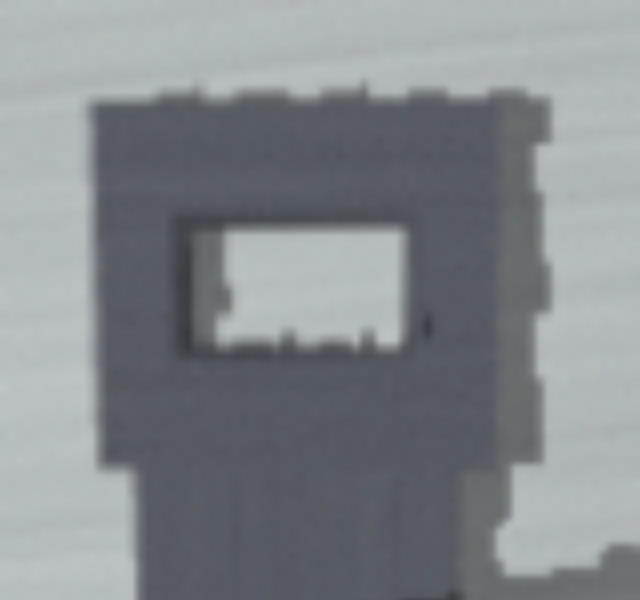

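Run:
```python
from h import *
d=load('wrist')
def c(x0,y0,s,l): return (np.array(l,float)+.5)/s-.5+[x0,y0]
s=onplane(d,c(190,60,8,[(178,215),(408,215),(410,352),(181,353)]),.006)
f=onplane(d,c(190,60,8,[(91,102),(498,102),(498,466),(100,466)]),.006)
for P in (s,f):
    print(P[:,:2].round(4).tolist(),P.mean(0)[:2],'yaw',[np.arctan2(*(P[a]-P[b])[[1,0]]) for a,b in((0,3),(1,2))],np.arctan2(*(P[0]-P[1])[[1,0]])-np.pi/2, [np.linalg.norm(P[a]-P[b]) for a,b in((0,3),(0,1))])
# web top edges
w=onplane(d,[(221,228.5),(231,228.5)],.052);print(w)
```

```text
[[0.5943, 0.3006], [0.5907, 0.269], [0.5722, 0.2709], [0.5757, 0.3026]] [0.58324402 0.28579055] yaw [np.float64(-0.11116553383119786), np.float64(-0.10193913322915486)] -0.1151338259046788 [np.float64(0.0186845714030221), np.float64(0.0317211666481702)]
[[0.6107, 0.3104], [0.6043, 0.2551], [0.5553, 0.2605], [0.5617, 0.316]] [0.58298721 0.28551085] yaw [np.float64(-0.11412398531074856), np.float64(-0.11044671018764675)] -0.11570473410259519 [np.float64(0.04935250554391294), np.float64(0.05573268735446794)]
[[0.44537522 0.30595666 0.052     ]
 [0.4442078  0.29531124 0.052     ]]
```

Emit:
{"method": "step_arm", "body": {
  "series": [
    [0.45, 0.16, 1, 0, 0],
    [0.45, 0, 0.06, -0.5, 0],
    [0.45, 0, 0, -1, 0],
    [0.45, 0, 0, -1, 0],
    [0.45, 0, 0, -1, 0],
    [0.45, 0, 0, -1, 0],
    [0.45, 0, 0, -1, 0],
    [0.45, 0, 0, -1, 0],
    [0.45, 0, 0, 0, 0]
  ]
}}

```text
time: 4.6
tool_pos: [0.5057, 0.2921, 0.0776]
tool_rot: [3.137, 0.007, -0.111]
contact_force: [-0.3, -0.1, -0.4]
opening: 0.0412
```

Run:
```python
from h import *
d=cam('wrist'); cv2.imwrite('pics/w2.png',d['pixels'])
```

```text
(no output)
```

View pics/w2.png

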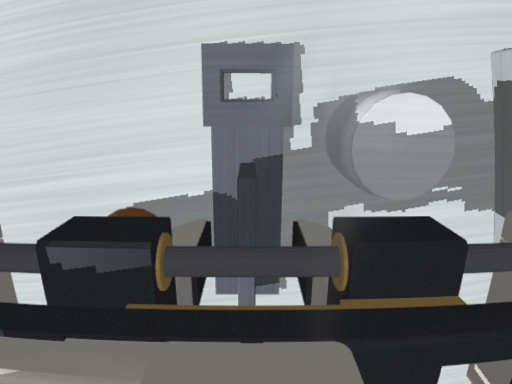

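Emit:
{"method": "step_arm", "body": {
  "series": [
    [0.45, 0, 0, -1, 0],
    [0.45, 0, 0, -0.75, 0],
    [0.45, 0, 0, 0, 0],
    [0.1, 0, 0, 0, 0],
    [0.0, 0, 0, 0, 0],
    [0.0, 0, 0, 0, 0],
    [0.0, 0, 0, 0, 0],
    [0.0, 0, 0, 0, 0]
  ],
  "squeeze": 40
}}

```text
time: 5.45
tool_pos: [0.5083, 0.2943, 0.0382]
tool_rot: [-3.141, -0.001, -0.11]
contact_force: [0.0, 0.6, 2.9]
opening: 0.0095
```

Emit:
{"method": "step_arm", "body": {
  "series": [
    [0, 0, 0, 0.5, 0],
    [0, 0, 0, 1, 0],
    [0, 0, 0, 1, 0],
    [0, 0, 0, 1, 0],
    [0, 0, 0, 1, 0],
    [0, 0, 0, 1, 0],
    [0, -0.04, -0.6, 0, 0.25],
    [0, -0.04, -1, 0, 0.25],
    [0, -0.04, -1, 0, 0.25],
    [0, -0.04, -1, 0, 0.25],
    [0, -0.04, -1, 0, 0.25],
    [0, -0.04, -1, 0, 0.25]
  ]
}}

```text
time: 6.65
tool_pos: [0.5015, 0.1531, 0.1755]
tool_rot: [3.141, 0.0, 0.011]
contact_force: [0.7, -0.8, -2.5]
opening: 0.0099
```

Emit:
{"method": "step_arm", "body": {
  "series": [
    [0, -0.04, -1, 0, 0.25],
    [0, -0.04, -1, 0, 0.25],
    [0, -0.04, -1, 0, 0.25],
    [0, -0.04, -1, 0, 0.1],
    [0, -0.04, -0.6, 0, 0],
    [0, 0, 0, 0, 0],
    [0, 0, 0, 0, 0]
  ]
}}

```text
time: 7.35
tool_pos: [0.4969, 0.0392, 0.1754]
tool_rot: [-3.141, -0.0, 0.077]
contact_force: [-0.0, 0.0, -2.1]
opening: 0.0096
```

Run:
```python
from h import *
s=sensors.observe();print(s['tool_pos'],s['tool_rot'],s['opening'])
d=cam('wrist'); cv2.imwrite('pics/w3.png',d['pixels'])
d=cam('top');p=d['pixels']; cv2.imwrite('pics/t3.png',cv2.resize(p[140:260,180:310],None,fx=5,fy=5,interpolation=cv2.INTER_CUBIC))
```

```text
[0.49686277 0.03919405 0.17535371] [-3.14138274e+00 -5.99417936e-05  7.68708337e-02] 0.009582535753869617
```

View pics/w3.png

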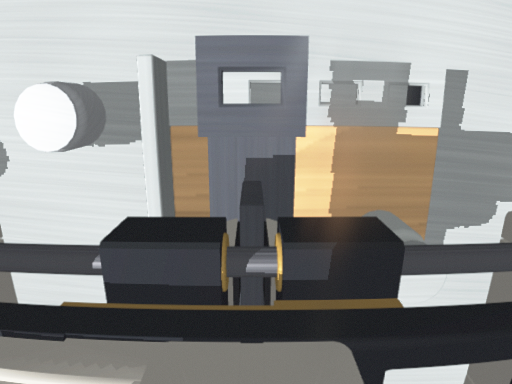

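View pics/t3.png

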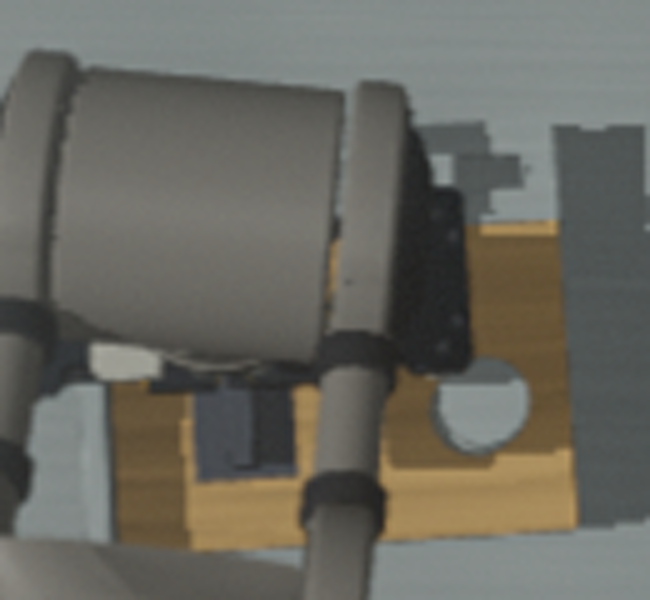

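Run:
```python
from h import *
d=load('wrist');p=d['pixels']
cv2.imwrite('pics/w3a.png',cv2.resize(p[30:142,190:312],None,fx=6.5,fy=5.3,interpolation=cv2.INTER_CUBIC)[:600])
cv2.imwrite('pics/w3b.png',cv2.resize(p[50:145,310:445],None,fx=5.9,fy=5.9,interpolation=cv2.INTER_CUBIC)[:600])
```

```text
(no output)
```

View pics/w3a.png

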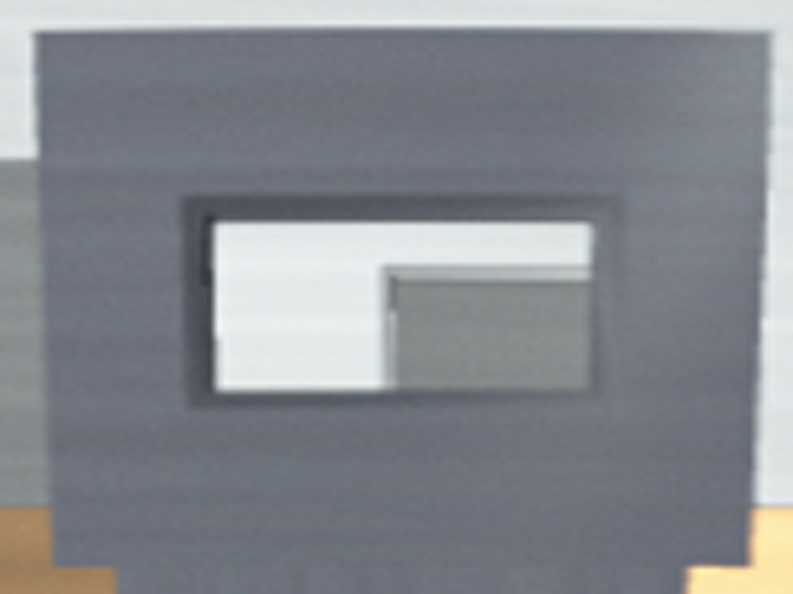

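View pics/w3b.png

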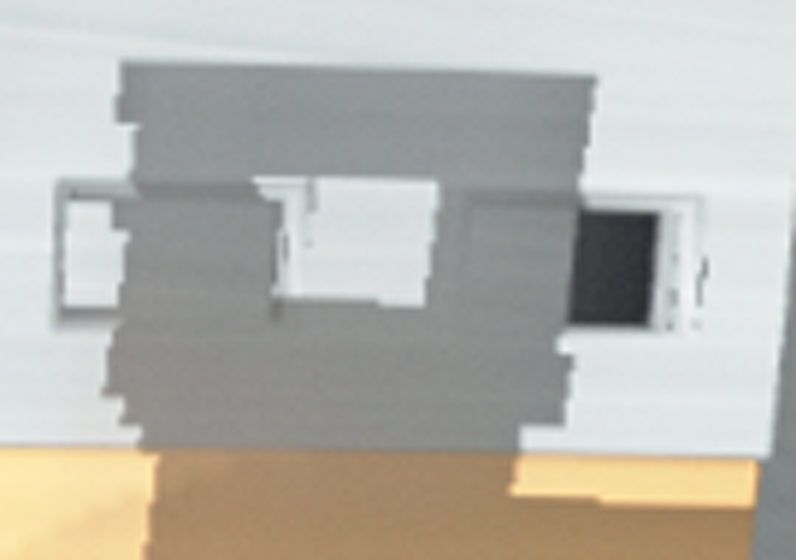

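Run:
```python
from h import *
d=load('wrist')
def c(x0,y0,sx,sy,l): return (np.array(l,float)+.5)/[sx,sy]-.5+[x0,y0]
zu=.1754-.0382+.006
s=onplane(d,c(190,30,6.5,5.3,[(183,198),(618,200),(600,402),(190,405)]),zu)
f=onplane(d,c(190,30,6.5,5.3,[(35,31),(772,31),(750,566),(53,566)]),zu)
for P in (s,f): print(P[:,:2].round(4).tolist(),P.mean(0)[:2],np.arctan2(*(P[0]-P[1])[[1,0]])-np.pi/2,[np.linalg.norm(P[a]-P[b]) for a,b in((0,3),(1,2),(0,1))])
o=d['pose'][:3,3];
J=onplane(d,c(310,50,5.9,5.9,[(52,180),(52,328),(705,192),(700,332),(0,447),(770,457),(790,180)]),.05)
print(J[:,:2].round(4).tolist(), 'rail yaw',np.arctan2(*(J[0]-J[2])[[1,0]])-np.pi/2,np.arctan2(*(J[4]-J[5])[[1,0]])-np.pi/2)
K=onplane(d,c(190,30,6.5,5.3,[(382,265)]),.05);print('slot1 far-wall-side corner',K)
yw=.075;R=np.array([[np.cos(yw),-np.sin(yw)],[np.sin(yw),np.cos(yw)]])
ref=[(83,-10),(67,-10),(83,-95),(67,-95),None,(50,-110)]
for i in (0,1,2,3,5): print('rail slot est',J[i,:2]+R@((np.array([75,30])-ref[i])/1000))
print(K[0,:2]+R@((np.array([75,30])-(83,45))/1000))
```

```text
[[0.5799, 0.0625], [0.5823, 0.0291], [0.5635, 0.0287], [0.5608, 0.0608]] [0.57161339 0.04527713] 0.07115083894180496 [np.float64(0.019225478214994565), np.float64(0.01879301048037499), np.float64(0.033453741866624684)]
[[0.5942, 0.0746], [0.5985, 0.0188], [0.5488, 0.0152], [0.5445, 0.0709]] [0.5715156  0.04489687] 0.07675102972846237 [np.float64(0.04988490848658193), np.float64(0.0498938149350613), np.float64(0.05594058217329946)]
[[0.5857, -0.0061], [0.5666, -0.0083], [0.5931, -0.0953], [0.5747, -0.0979], [0.5504, -0.0031], [0.5589, -0.1113], [0.5961, -0.1072]] rail yaw 0.08364211274176836 0.07847903800009104
slot1 far-wall-side corner [[0.58154626 0.04805839 0.05      ]]
rail slot est [0.57468903 0.03317418]
rail slot est [0.57162421 0.0321767 ]
rail slot est [0.57579636 0.02875873]
rail slot est [0.57328641 0.02738186]
rail slot est [0.57336254 0.03015426]
[0.5746927  0.03250112]
```

Emit:
{"method": "step_arm", "body": {
  "series": [
    [0, 0.07, -0.55, 0, 0],
    [0, 0, 0, -0.8, 0],
    [0, 0, 0, -0.8, 0],
    [0, 0, 0, -0.8, 0],
    [0, 0, 0, -0.5, 0],
    [0, 0, 0, 0, 0],
    [0, 0, 0, 0, 0]
  ]
}}

```text
time: 8.15
tool_pos: [0.499, 0.0253, 0.1027]
tool_rot: [3.141, -0.0, 0.078]
contact_force: [0.1, -0.2, -2.7]
opening: 0.0098
```

Run:
```python
from h import *
s=sensors.observe();print(s['tool_pos'],s['tool_rot'],s['opening'])
d=cam('wrist');p=d['pixels']; cv2.imwrite('pics/w4.png',p)
cv2.imwrite('pics/w4c.png',cv2.resize(p[40:180,160:340],None,fx=4.3,fy=4.2,interpolation=cv2.INTER_CUBIC))
```

```text
[0.49904983 0.02531838 0.10274847] [ 3.14139646e+00 -8.95537873e-05  7.82335383e-02] 0.009783396934860916
```

View pics/w4.png

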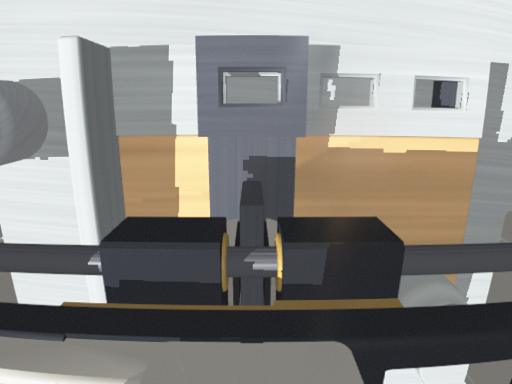

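View pics/w4c.png

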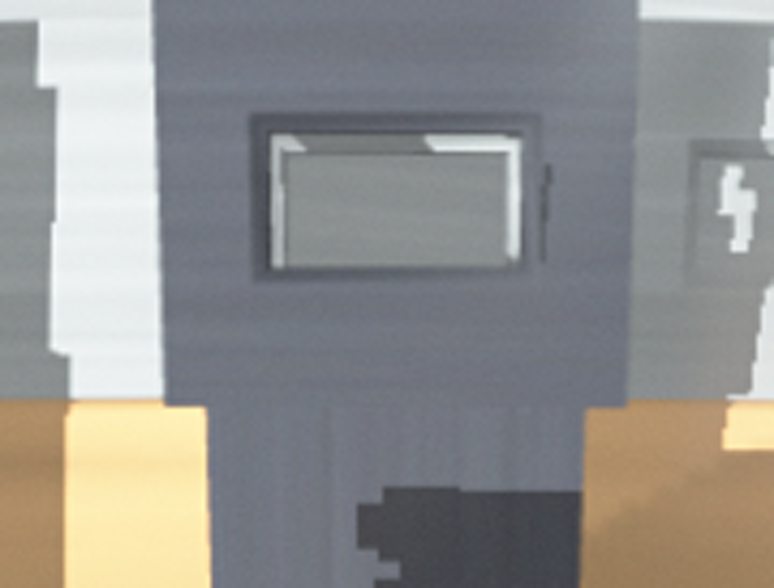

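Emit:
{"method": "step_arm", "body": {
  "series": [
    [0, 0, 0, -0.3, 0],
    [0, 0, 0, -0.24, 0],
    [0, 0, 0, 0, 0],
    [0, 0, 0, 0, 0]
  ]
}}

```text
time: 8.6
tool_pos: [0.4986, 0.0254, 0.0889]
tool_rot: [3.142, 0.0, 0.078]
contact_force: [0.1, 0.7, -3.2]
opening: 0.0097
```

Run:
```python
from h import *
s=sensors.observe();print(s['tool_pos'],s['tool_rot'],s['contact_force'])
d=cam('wrist');p=d['pixels']; cv2.imwrite('pics/w5.png',p)
cv2.imwrite('pics/w5c.png',cv2.resize(p[60:160,190:490],None,fx=2.6,fy=5.2,interpolation=cv2.INTER_CUBIC))
cv2.imwrite('pics/w5d.png',cv2.resize(p[50:120,200:300],None,fx=7,fy=7,interpolation=cv2.INTER_CUBIC))
```

```text
[0.49862784 0.02537627 0.08887962] [3.14156248e+00 4.31861674e-04 7.78656872e-02] [ 0.05479517  0.70989    -3.21983829]
```

View pics/w5d.png

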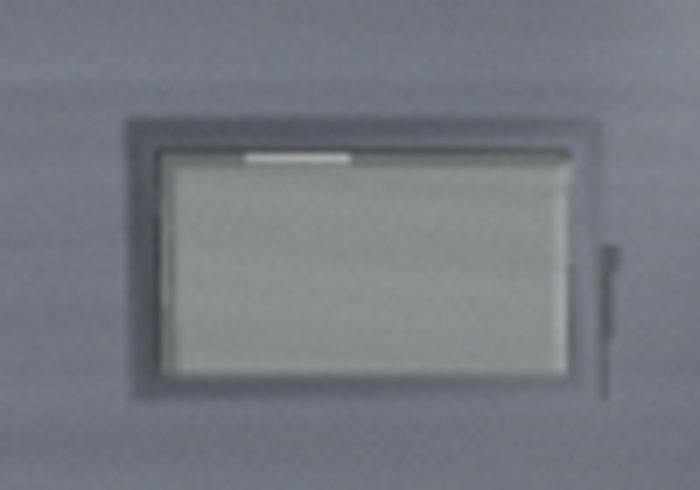

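View pics/w5c.png

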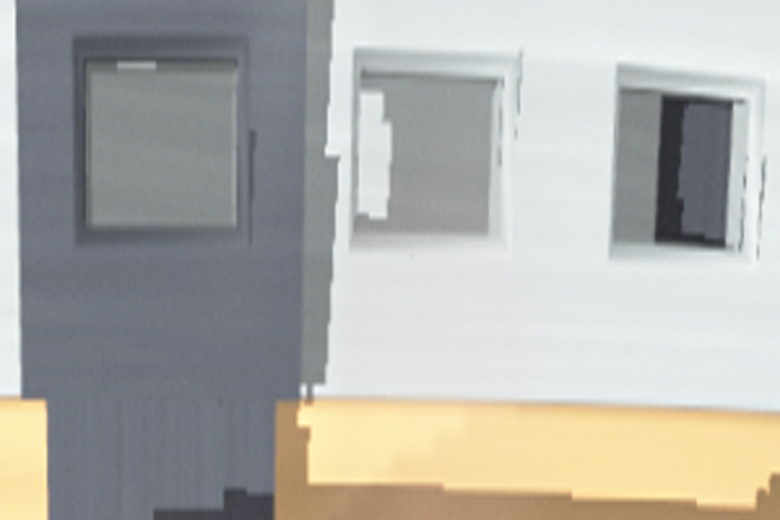

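Emit:
{"method": "step_arm", "body": {
  "series": [
    [0, 0, 0, -0.05, 0],
    [0, 0, 0, 0, 0],
    [0.05, 0, 0, 0, 0],
    [0.15, 0, 0, 0, 0],
    [0.25, 0, 0, 0, 0],
    [0.35, 0, 0, 0, 0],
    [0.35, 0, 0, 0, 0]
  ]
}}

```text
time: 9.35
tool_pos: [0.4988, 0.0254, 0.0877]
tool_rot: [3.142, -0.0, 0.078]
contact_force: [0.1, -0.2, 0.2]
opening: 0.0307
```

Run:
```python
from h import *
s=sensors.observe();print(s['tool_pos'],s['tool_rot'],s['contact_force'],s['opening'])
d=cam('wrist');p=d['pixels']; cv2.imwrite('pics/w6.png',p)
cv2.imwrite('pics/w6d.png',cv2.resize(p[50:160,190:310],None,fx=5,fy=5,interpolation=cv2.INTER_CUBIC))
```

```text
[0.49878306 0.02535407 0.08770101] [ 3.14150140e+00 -3.16300578e-05  7.77558021e-02] [ 0.11466926 -0.17092976  0.22743172] 0.03066275457126964
```

View pics/w6d.png

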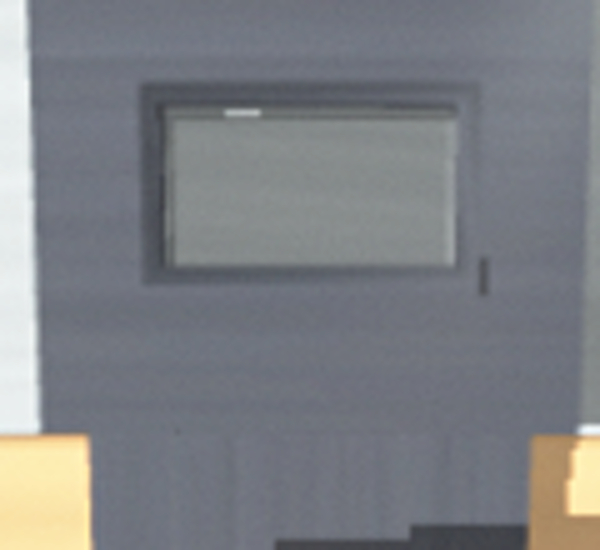

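View pics/w6.png

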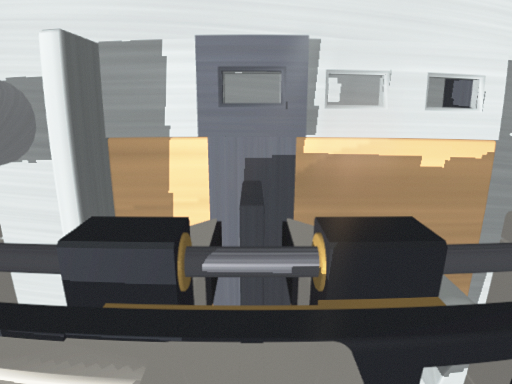

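Emit:
{"method": "step_arm", "body": {
  "series": [
    [0.4, 0, 0, 0.6, 0],
    [0.4, 0, 0, 1, 0],
    [0.4, 0, 0, 1, 0],
    [0.4, 0, 0, 1, 0],
    [0.4, 0, 0, 1, 0],
    [0.4, 0, 0, 1, 0],
    [0.4, 0, 0, 0.8, 0],
    [0.4, 0, -0.7, 0, -0.3],
    [0.4, 0, -1, 0, -0.3],
    [0.4, -0.1, -1, 0, -0.3],
    [0.4, -0.1, -1, 0, -0.3],
    [0.4, -0.1, -1, 0, -0.3]
  ]
}}

```text
time: 10.6
tool_pos: [0.491, -0.093, 0.2477]
tool_rot: [3.142, 0.0, -0.043]
contact_force: [-0.1, -1.4, -0.3]
opening: 0.0369
```

Emit:
{"method": "step_arm", "body": {
  "series": [
    [0.4, -0.1, -1, 0, -0.3],
    [0.4, -0.1, -1, 0, -0.3],
    [0.4, -0.1, -1, 0, -0.3],
    [0.4, -0.1, -1, 0, -0.3],
    [0.4, -0.1, -1, 0, -0.3],
    [0.4, 0, -1, 0, 0],
    [0.4, 0, -1, 0, 0],
    [0.4, 0, -1, 0, 0],
    [0.4, 0, -0.8, 0, 0],
    [0.4, 0, 0, 0, 0],
    [0.4, 0, 0, 0, 0]
  ]
}}

```text
time: 11.7
tool_pos: [0.4785, -0.3119, 0.2474]
tool_rot: [-3.141, 0.001, -0.163]
contact_force: [-0.4, -0.6, -0.8]
opening: 0.0367
```

Run:
```python
from h import *
s=sensors.observe();print(s['tool_pos'],s['tool_rot'],s['opening'])
d=cam('wrist');p=d['pixels']; cv2.imwrite('pics/w7.png',p)
d=cam('top');p=d['pixels']; cv2.imwrite('pics/t7.png',cv2.resize(p[140:260,180:310],None,fx=5,fy=5,interpolation=cv2.INTER_CUBIC))
```

```text
[ 0.47853828 -0.31186378  0.24735219] [-3.14082380e+00  7.08602614e-04 -1.62921594e-01] 0.03666377926986937
```

View pics/w7.png

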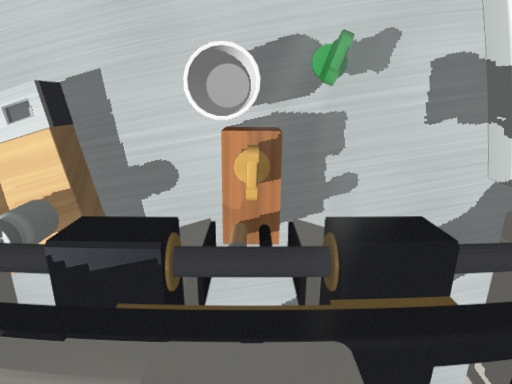

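View pics/t7.png

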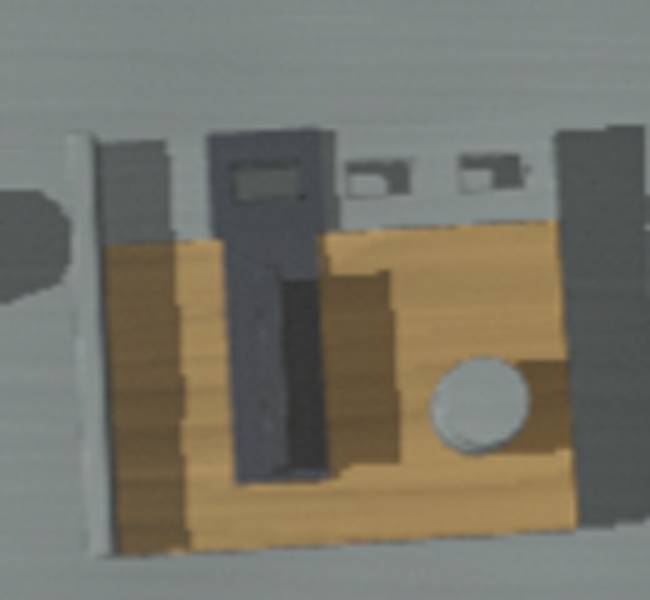

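Run:
```python
from h import *
d=load('wrist');p=d['pixels']
cv2.imwrite('pics/w7c.png',cv2.resize(p[120:250,210:295],None,fx=4.5,fy=4.5,interpolation=cv2.INTER_CUBIC))
h=cv2.cvtColor(p,cv2.COLOR_BGR2HSV); m=cv2.inRange(h,(18,120,90),(32,255,255)); m[:, :215]=0;m[:,290:]=0;m[:120]=0;m[215:]=0
r=d['range_z']
v,u=np.nonzero(m); P=pts(d,np.c_[u,v]); 
w=P[:,2]>.08; Q=P[w&(P[:,2]<.12),:2]
print(len(P),len(Q),np.percentile(P[:,2],[1,50,99]))
c=P[(P[:,2]>.06)&(P[:,2]<.075)]
print('collar',(c.min(0)+c.max(0))/2,c.max(0)-c.min(0))
rc=cv2.minAreaRect((Q*1000).astype(np.float32));print(rc)
vx=cv2.fitLine((Q*1000).astype(np.float32),cv2.DIST_L2,0,.01,.01).ravel();print(vx,np.arctan2(vx[1],vx[0]))
```

```text
1209 612 [0.06688933 0.10267713 0.10840257]
collar [ 0.48607964 -0.31335094  0.06728593] [0.0333691  0.03499526 0.00653641]
((485.8162841796875, -313.4986877441406), (9.961437225341797, 47.31512451171875), 78.4334716796875)
[ 9.7905815e-01 -2.0358074e-01  4.8714267e+02 -3.1371198e+02] -0.20501387
```

View pics/w7c.png

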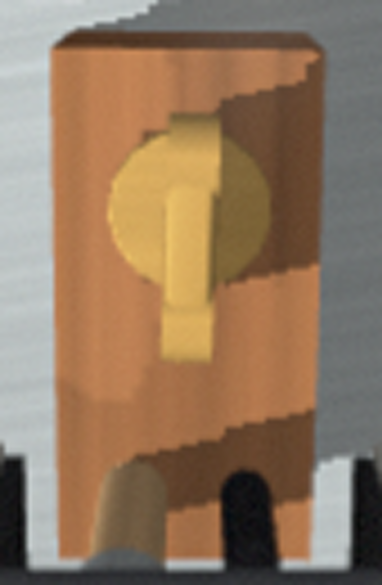

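Emit:
{"method": "step_arm", "body": {
  "series": [
    [0.4, 0.3, -0.06, 0, -0.5],
    [0.4, 0, 0, -0.6, 0],
    [0.4, 0, 0, -1, 0],
    [0.4, 0, 0, -1, 0],
    [0.4, 0, 0, -1, 0],
    [0.4, 0, 0, -1, 0],
    [0.4, 0, 0, -1, 0],
    [0.4, 0, 0, -0.65, 0],
    [0.4, 0, 0, 0, 0],
    [0.4, 0, 0, 0, 0]
  ]
}}

```text
time: 12.8
tool_pos: [0.4867, -0.3131, 0.0921]
tool_rot: [3.141, -0.0, -0.201]
contact_force: [0.0, -1.0, 1.0]
opening: 0.0367
```

Run:
```python
from h import *
s=sensors.observe();print(s['tool_pos'],s['tool_rot'],s['contact_force'])
d=cam('wrist');p=d['pixels']; cv2.imwrite('pics/w8.png',p)
```

```text
[ 0.48666553 -0.3130907   0.09208071] [ 3.14142479e+00 -3.27545676e-04 -2.01301881e-01] [ 0.0481843  -1.0260985   0.99087201]
```

View pics/w8.png

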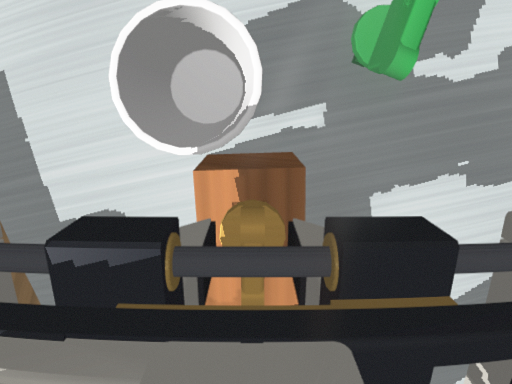

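Emit:
{"method": "step_arm", "body": {
  "series": [
    [0.2, 0, 0, 0, 0],
    [0.1, 0, 0, 0, 0],
    [0, 0, 0, 0, 0],
    [0, 0, 0, 0, 0],
    [0, 0, 0, 0, 0],
    [0, 0, 0, 0, 0]
  ],
  "squeeze": 45
}}

```text
time: 13.45
tool_pos: [0.4863, -0.3138, 0.0918]
tool_rot: [3.141, -0.0, -0.202]
contact_force: [-0.5, -0.1, 4.2]
opening: 0.0098
```

Emit:
{"method": "step_arm", "body": {
  "series": [
    [0, 0, 0, 0.4, 0],
    [0, 0, 0, 0.8, 0],
    [0, 0, 0, 1, 0],
    [0, 0, 0, 1, 0],
    [0, 0, 0, 1, 0],
    [0, 0, 0, 1, 0],
    [0, 0, 0, 0.5, 0],
    [0, 0, 0, 0, 0]
  ]
}}

```text
time: 14.25
tool_pos: [0.4868, -0.3141, 0.2358]
tool_rot: [3.14, -0.003, -0.202]
contact_force: [0.1, -0.5, -0.9]
opening: 0.0102
```

Emit:
{"method": "step_arm", "body": {
  "series": [
    [0, 0.2, 0.7, 0, 1],
    [0, 0.2, 0.7, 0, 1],
    [0, 0.2, 0.7, 0, 1],
    [0, 0.2, 0.7, 0, 1],
    [0, 0.2, 0.7, 0, 1],
    [0, 0.2, 0.7, 0, 1],
    [0, 0.2, 0.7, 0, 1],
    [0, 0.2, 0.7, 0, 1],
    [0, 0.2, 0.7, 0, 1],
    [0, 0.2, 0.7, 0, 1],
    [0, 0.2, 0.7, 0, 1],
    [0, 0.2, 0.7, 0, 1]
  ]
}}

```text
time: 15.45
tool_pos: [0.5457, -0.1027, 0.2322]
tool_rot: [-3.139, 0.001, 0.761]
contact_force: [0.5, 0.4, -0.8]
opening: 0.0098
```

Emit:
{"method": "step_arm", "body": {
  "series": [
    [0, 0.2, 0.7, 0, 1],
    [0, 0.2, 0.7, 0, 1],
    [0, 0.2, 0.7, 0, 1],
    [0, 0.2, 0.7, 0, 1],
    [0, 0.2, 0.7, 0, 1],
    [0, 0.1, 0.7, 0, 1],
    [0, 0, 0.7, 0, 1],
    [0, 0, 0.5, 0, 1],
    [0, 0, 0, 0, 1],
    [0, 0, 0, 0, 1],
    [0, 0, 0, 0, 1],
    [0, 0, 0, 0, 0.1]
  ]
}}

```text
time: 16.65
tool_pos: [0.573, 0.0315, 0.2323]
tool_rot: [-3.139, -0.0, 1.647]
contact_force: [-0.0, -0.2, -1.5]
opening: 0.0097
```

Emit:
{"method": "step_arm", "body": {
  "series": [
    [0, 0, 0, 0, 0],
    [0, 0, 0, 0, 0]
  ]
}}

```text
time: 16.85
tool_pos: [0.5735, 0.0313, 0.2334]
tool_rot: [-3.141, -0.0, 1.644]
contact_force: [-0.6, -0.0, -0.9]
opening: 0.0097
```

Run:
```python
from h import *
s=sensors.observe();print(s['tool_pos'],s['tool_rot'],s['opening'],s['qpos'])
d=cam('wrist');p=d['pixels']; cv2.imwrite('pics/w9.png',p)
d=cam('scene');p=d['pixels']; cv2.imwrite('pics/s9.png',cv2.resize(p[90:260,180:350],None,fx=3.5,fy=3.5,interpolation=cv2.INTER_CUBIC))
```

```text
[0.57350697 0.03133757 0.23335272] [-3.14056349e+00 -1.79424168e-04  1.64420751e+00] 0.009703808621335271 [-7.88359781e-02  4.41236397e-01  1.39989439e+00  2.20607340e-05
  1.30150634e+00 -1.52253138e-01]
```

View pics/w9.png

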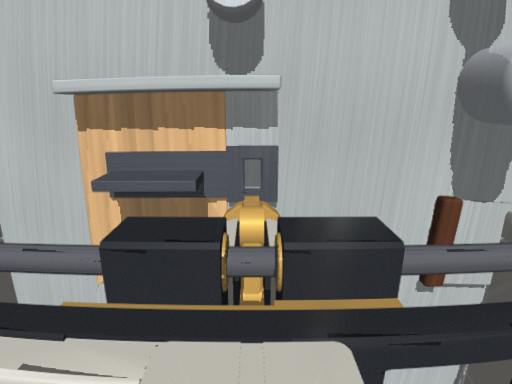

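View pics/s9.png

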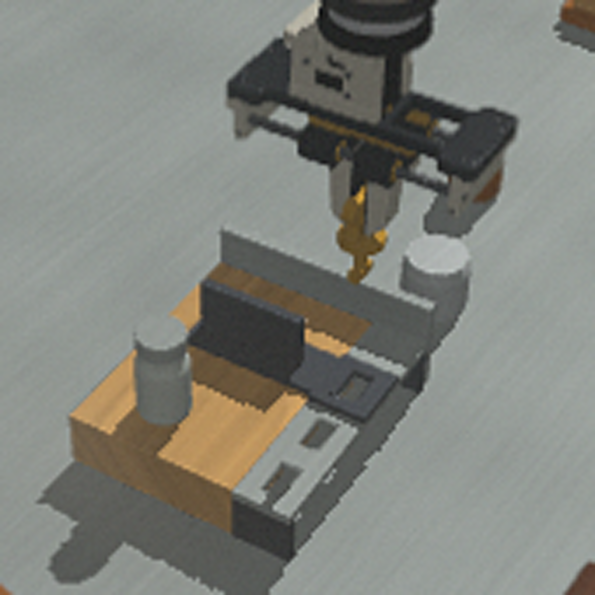

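Run:
```python
from h import *
d=load('wrist');p=d['pixels']
cv2.imwrite('pics/w9c.png',cv2.resize(p[130:220,205:300],None,fx=6,fy=6,interpolation=cv2.INTER_CUBIC))
```

```text
(no output)
```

View pics/w9c.png

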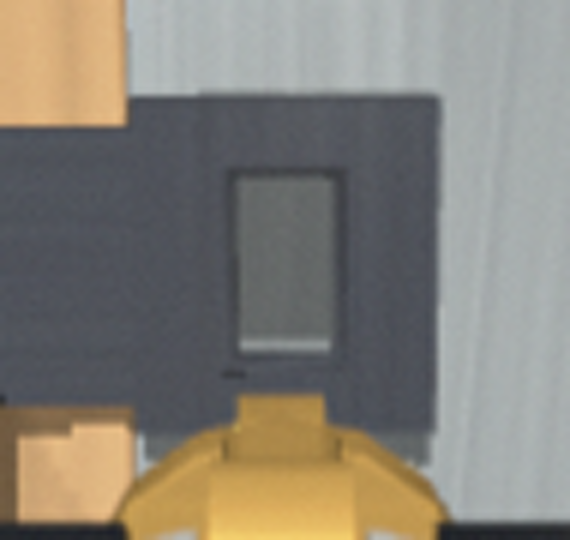

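Run:
```python
from h import *
d=load('wrist')
def c(l): return (np.array(l,float)+.5)/6-.5+[205,130]
for l in ([(229,168),(346,168),(346,358),(230,358)],[(131,97),(440,96),(435,432),(136,432)]):
    P=onplane(d,c(l),.056); print(P[:,:2].round(4).tolist(),P.mean(0)[:2],np.arctan2(*(P[1]-P[0])[[1,0]]),np.arctan2(*(P[2]-P[3])[[1,0]]))
zt=.2334-.0318-.034+.011
print('bar far end', onplane(d,c([(238,395),(326,395)]),zt))
print('collar edges', onplane(d,c([(122,520),(446,520)]),.2334-.0318+.004))
t=sensors.observe()['tool_pos'];print(t,t+.011*np.array([np.cos(1.645),np.sin(1.645),0]))
```

```text
[[0.5634, 0.0469], [0.5823, 0.0483], [0.5848, 0.0168], [0.5657, 0.0154]] [0.57406965 0.03184289] 0.07320145783257301 0.07315797426759786
[[0.547, 0.0573], [0.5964, 0.061], [0.6007, 0.0051], [0.5509, 0.0015]] [0.57374614 0.03123117] 0.0764351806665262 0.07314793042192862
bar far end [[0.56774622 0.04315375 0.1786    ]
 [0.57671528 0.0438111  0.1786    ]]
collar edges [[0.55821429 0.03827976 0.2056    ]
 [0.58719649 0.04040354 0.2056    ]]
[0.57367565 0.03129512 0.23370067] [0.57286016 0.04226485 0.23370067]
```

Emit:
{"method": "step_arm", "body": {
  "series": [
    [0, 0.03, -0.02, -0.5, 0],
    [0, 0, 0, -1, 0],
    [0, 0, 0, -1, 0],
    [0, 0, 0, -1, 0],
    [0, 0, 0, -0.5, 0],
    [0, 0, 0, 0, 0],
    [0, 0, 0, 0, 0]
  ]
}}

```text
time: 17.65
tool_pos: [0.5749, 0.0308, 0.1344]
tool_rot: [3.141, 0.0, 1.646]
contact_force: [0.2, -0.5, -0.6]
opening: 0.0098
```

Run:
```python
from h import *
s=sensors.observe();print(s['tool_pos'],s['tool_rot'],s['contact_force'])
d=cam('wrist');p=d['pixels']; cv2.imwrite('pics/w10.png',p)
d=cam('scene');p=d['pixels']; cv2.imwrite('pics/s10.png',cv2.resize(p[130:240,220:330],None,fx=5.4,fy=5.4,interpolation=cv2.INTER_CUBIC))
```

```text
[0.57493306 0.03080792 0.13444053] [3.14077286e+00 1.32331765e-04 1.64562543e+00] [ 0.23073988 -0.5300888  -0.56039405]
```

View pics/w10.png

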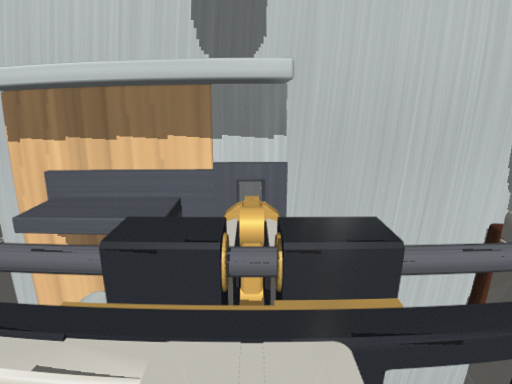

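View pics/s10.png

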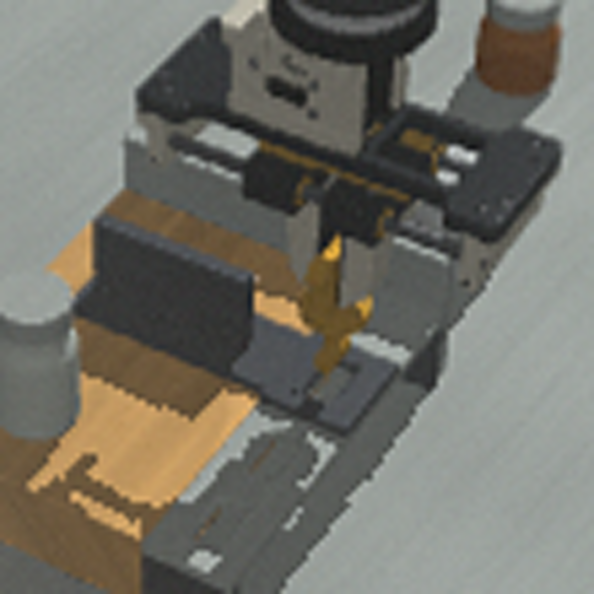

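Run:
```python
from h import *
d=load('wrist');p=d['pixels']
cv2.imwrite('pics/w10c.png',cv2.resize(p[150:225,205:300],None,fx=8,fy=8,interpolation=cv2.INTER_CUBIC))
```

```text
(no output)
```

View pics/w10c.png

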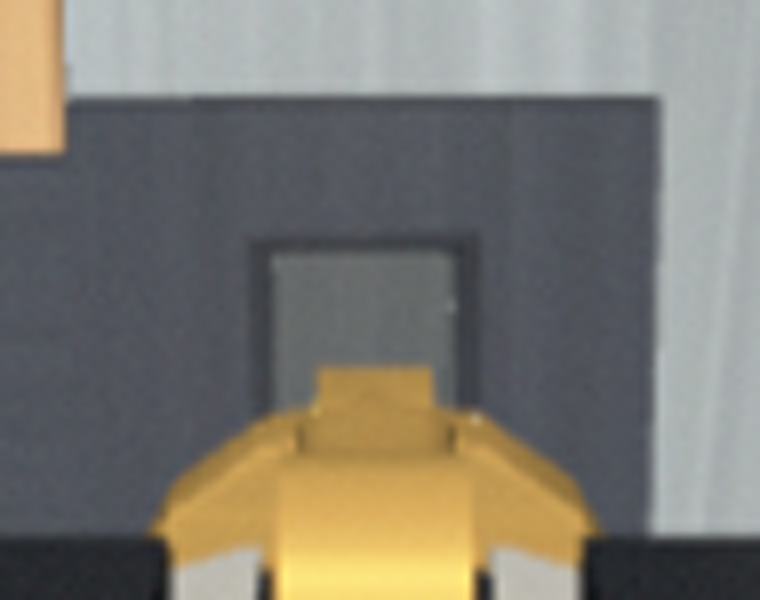

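Run:
```python
from h import *
d=load('wrist')
def c(l): return (np.array(l,float)+.5)/8-.5+[205,150]
zt=.1344-.0318-.034+.011
P=onplane(d,c([(250,240),(480,240),(250,400),(478,400)]),.056);print(P[:,:2], P[:2].mean(0),P[2:].mean(0))
for z in (zt,): 
  b=onplane(d,c([(317,367),(434,367)]),z);print(b,b.mean(0))
j=np.array([np.cos(.075),np.sin(.075)]); k=np.array([-j[1],j[0]])
m=(P[0]+P[1])[:2]/2-.0165*k;print('slot c',m, 'bar rel slot (jig x,y)',j@(b.mean(0)[:2]-m),k@(b.mean(0)[:2]-.011*k-m))
```

```text
[[0.56275475 0.04675618]
 [0.58222181 0.04820355]
 [0.56364331 0.03264959]
 [0.58324267 0.0341056 ]] [0.57248828 0.04747986 0.056     ] [0.57344299 0.03337759 0.056     ]
[[0.56920371 0.04257926 0.0796    ]
 [0.57815147 0.04324394 0.0796    ]] [0.57367759 0.0429116  0.0796    ]
slot c [0.57372462 0.03102624] bar rel slot (jig x,y) 0.000843667919976966 0.0008554652264805908
```

Emit:
{"method": "step_arm", "body": {
  "series": [
    [0, -0.03, -0.03, 0, 0],
    [0, 0, 0, -0.3, 0],
    [0, 0, 0, -0.3, 0],
    [0, 0, 0, -0.3, 0],
    [0, 0, 0, 0, 0]
  ]
}}

```text
time: 18.25
tool_pos: [0.5728, 0.0302, 0.1099]
tool_rot: [-3.139, -0.0, 1.646]
contact_force: [-0.2, 0.1, -0.7]
opening: 0.0099
```

Emit:
{"method": "step_arm", "body": {
  "series": [
    [0, 0, 0, -0.3, 0],
    [0, 0, 0, -0.3, 0],
    [0, 0, 0, -0.2, 0],
    [0, 0, 0, 0, 0],
    [0, 0, 0, 0, 0]
  ]
}}

```text
time: 18.75
tool_pos: [0.5738, 0.0301, 0.0914]
tool_rot: [-3.141, -0.0, 1.646]
contact_force: [-1.0, 0.2, -1.4]
opening: 0.0097
```

Emit:
{"method": "step_arm", "body": {
  "series": [
    [0, 0, 0, -0.1, 0],
    [0, 0, 0, -0.05, 0],
    [0, 0, 0, 0, 0],
    [0, 0, 0, 0, 0]
  ]
}}

```text
time: 19.15
tool_pos: [0.5738, 0.0301, 0.0879]
tool_rot: [3.141, 0.0, 1.646]
contact_force: [-0.0, -0.4, -0.2]
opening: 0.0101
```

Run:
```python
from h import *
s=sensors.observe();print(s['tool_pos'],s['tool_rot'],s['contact_force'])
d=cam('wrist');p=d['pixels']; cv2.imwrite('pics/w11.png',p)
d=cam('scene');p=d['pixels']; cv2.imwrite('pics/s11.png',cv2.resize(p[130:240,220:330],None,fx=5.4,fy=5.4,interpolation=cv2.INTER_CUBIC))
```

```text
[0.57382595 0.03012139 0.08788461] [3.14120007e+00 5.46175324e-05 1.64580051e+00] [-0.02166851 -0.4365271  -0.16977385]
```

View pics/w11.png

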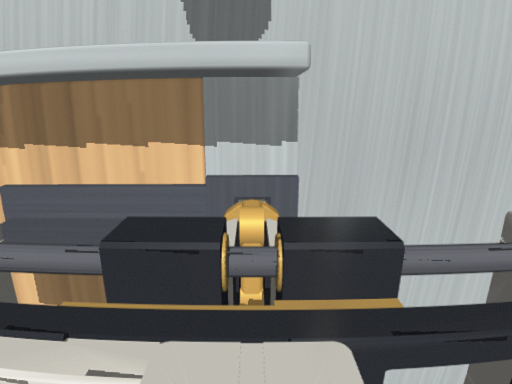

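View pics/s11.png

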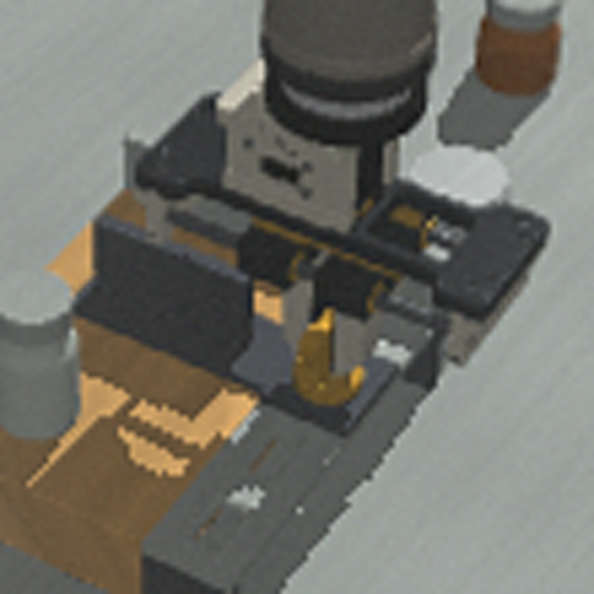

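Emit:
{"method": "step_arm", "body": {
  "series": [
    [0, 0, 0, 0, -0.8],
    [0, 0, 0, 0, -0.8],
    [0, 0, 0, 0, -0.8],
    [0, 0, 0, 0, -0.8],
    [0, 0, 0, 0, -0.8],
    [0, 0, 0, 0, -0.8],
    [0, 0, 0, 0, -0.8],
    [0, 0, 0, 0, -0.8],
    [0, 0, 0, 0, -0.8],
    [0, 0, 0, 0, -0.8],
    [0, 0, 0, 0, 0],
    [0, 0, 0, 0, 0]
  ]
}}

```text
time: 20.45
tool_pos: [0.5739, 0.0301, 0.0879]
tool_rot: [3.141, -0.0, 1.008]
contact_force: [0.5, 0.4, 0.5]
opening: 0.0097
```

Emit:
{"method": "step_arm", "body": {
  "series": [
    [0, 0, 0, 0, -0.8],
    [0, 0, 0, 0, -0.8],
    [0, 0, 0, 0, -0.8],
    [0, 0, 0, 0, -0.8],
    [0, 0, 0, 0, -0.8],
    [0, 0, 0, 0, -0.8],
    [0, 0, 0, 0, -0.8],
    [0, 0, 0, 0, -0.8],
    [0, 0, 0, 0, -0.8],
    [0, 0, 0, 0, -0.8],
    [0, 0, 0, 0, 0],
    [0, 0, 0, 0, 0]
  ]
}}

```text
time: 21.65
tool_pos: [0.5738, 0.0301, 0.0879]
tool_rot: [3.141, -0.0, 0.368]
contact_force: [-0.3, -0.3, 0.2]
opening: 0.0099
```

Emit:
{"method": "step_arm", "body": {
  "series": [
    [0, 0, 0, 0, -0.8],
    [0, 0, 0, 0, -0.8],
    [0, 0, 0, 0, -0.8],
    [0, 0, 0, 0, -0.8],
    [0, 0, 0, 0, -0.43],
    [0, 0, 0, 0, 0],
    [0, 0, 0, 0, 0]
  ]
}}

```text
time: 22.35
tool_pos: [0.5738, 0.0301, 0.0879]
tool_rot: [3.141, -0.0, 0.077]
contact_force: [-0.2, -0.3, 1.9]
opening: 0.0101
```

Run:
```python
from h import *
s=sensors.observe();print(s['tool_pos'],s['tool_rot'],s['contact_force'],s['torque'])
d=cam('wrist');p=d['pixels']; cv2.imwrite('pics/w12.png',p)
d=cam('scene');p=d['pixels']; cv2.imwrite('pics/s12.png',cv2.resize(p[130:240,220:330],None,fx=5.4,fy=5.4,interpolation=cv2.INTER_CUBIC))
```

```text
[0.57383496 0.0300976  0.08786267] [ 3.14143967e+00 -2.47782421e-04  7.74255659e-02] [-0.2133329  -0.26892566  1.8629941 ] [-0.02477339 -0.02010948 -0.00897624]
```

View pics/w12.png

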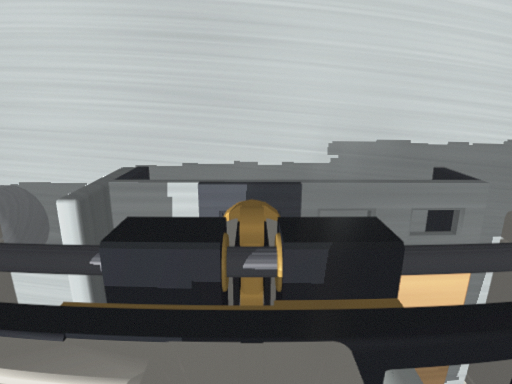

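View pics/s12.png

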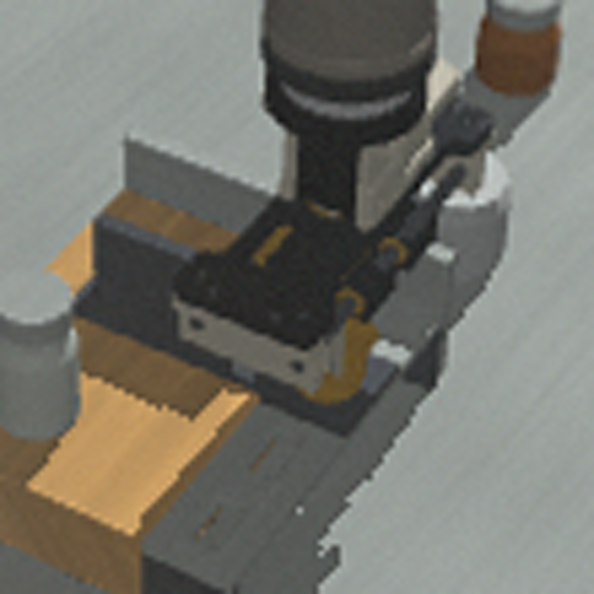

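Locked; release gently and lift clear.

Emit:
{"method": "step_arm", "body": {
  "series": [
    [0.03, 0, 0, 0, 0],
    [0.12, 0, 0, 0, 0],
    [0.2, 0, 0, 0, 0],
    [0.3, 0, 0, 0, 0],
    [0.35, 0, 0, 0, 0],
    [0.35, 0, 0, 0.3, 0],
    [0.35, 0, 0, 0.6, 0],
    [0.35, 0, 0, 1, 0],
    [0.35, 0, 0, 1, 0],
    [0.35, 0, 0, 1, 0],
    [0.35, 0, 0, 1, 0]
  ]
}}

```text
time: 23.55
tool_pos: [0.5737, 0.0301, 0.2119]
tool_rot: [3.141, -0.001, 0.075]
contact_force: [0.5, 0.4, -0.8]
opening: 0.0322
```

Emit:
{"method": "step_arm", "body": {
  "series": [
    [0.35, -0.6, -1, 0.3, 0],
    [0.35, -0.6, -1, 0, 0],
    [0.35, -0.6, -1, 0, 0],
    [0.35, -0.6, -1, 0, 0],
    [0.35, -0.6, -1, 0, 0],
    [0.35, -0.6, -1, 0, 0],
    [0.35, 0, -1, 0, 0],
    [0.35, 0, -1, 0, 0],
    [0.35, 0, -1, 0, 0],
    [0.35, 0, -1, 0, 0],
    [0.35, 0, 0, 0, 0],
    [0.35, 0, 0, 0, 0]
  ]
}}

```text
time: 24.75
tool_pos: [0.4836, -0.2199, 0.218]
tool_rot: [-3.141, -0.0, 0.074]
contact_force: [-0.3, -0.2, -0.9]
opening: 0.032
```

Run:
```python
from h import *
s=sensors.observe();print(s['time'],s['tool_pos'],s['opening'])
d=cam('top');p=d['pixels']; cv2.imwrite('pics/t13.png',cv2.resize(p[140:260,180:310],None,fx=5,fy=5,interpolation=cv2.INTER_CUBIC))
d=cam('scene');p=d['pixels']; cv2.imwrite('pics/s13.png',cv2.resize(p[130:240,220:330],None,fx=5.4,fy=5.4,interpolation=cv2.INTER_CUBIC)); cv2.imwrite('pics/s13f.png',p)
```

```text
24.75 [ 0.48355415 -0.21990594  0.21796711] 0.03203372531016003
```

View pics/t13.png

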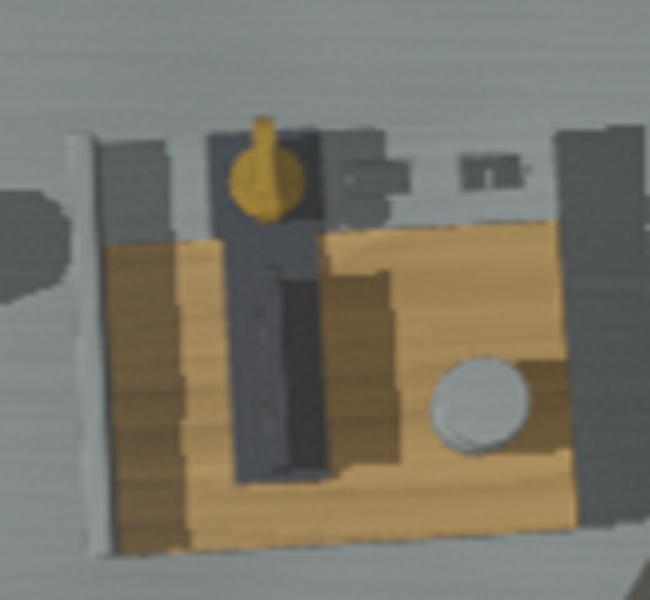

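View pics/s13.png

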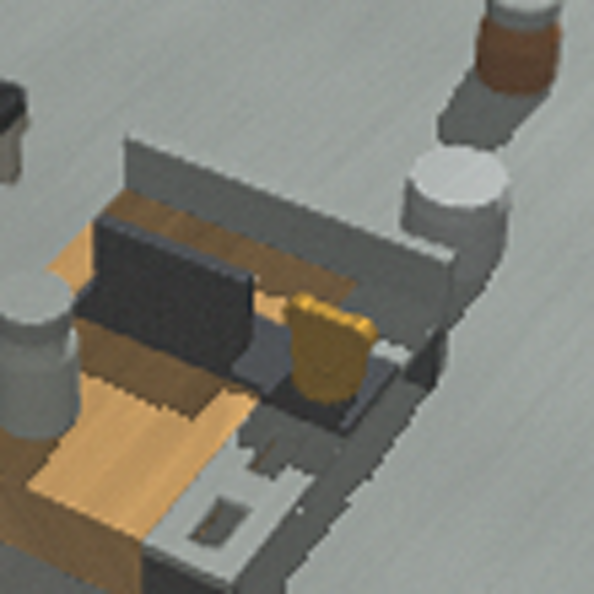

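Run:
```python
from h import *
d=load('top')
def c(l): return (np.array(l,float)+.5)/5-.5+[180,140]
col=onplane(d,c([(267,180)]),.064)[0]
f=onplane(d,c([(208,133),(322,128)]),.056)
e=onplane(d,c([(236,483),(330,479)]),.056)
print('collar',col[:2],'foot end mid',f.mean(0)[:2],'flange end mid',e.mean(0)[:2]); v=f.mean(0)-e.mean(0);print(np.arctan2(v[1],v[0]), (f.mean(0)-.025*v/np.linalg.norm(v))[:2])
h=cv2.cvtColor(d['pixels'],cv2.COLOR_BGR2HSV); m=cv2.inRange(h,(18,120,60),(32,255,255)); m[:,:215]=0;m[:,260:]=0;m[190:]=0;m[:155]=0
v,u=np.nonzero(m);P=pts(d,np.c_[u,v]);print(np.percentile(P[:,2],[2,10,50,90,98]))
w=P[P[:,2]>.08,:2]*1000
l=cv2.fitLine(w.astype(np.float32),cv2.DIST_L2,0,.01,.01).ravel();print('wing yaw',np.arctan(l[1]/l[0]),l[2:])
fu=c([(225,150),(225,180),(310,215),(240,230)]).round();print('foot z',pts(d,fu)[:,2])
for n,uv,z in (('jar',(89.5,208.4),.065),('tin',(158.4,187.4),.055)): print(n,onplane(d,[uv],z)[0,:2])
cv2.imwrite('pics/t14.png',cv2.resize(d['pixels'][150:240,70:180],None,fx=7,fy=6.6,interpolation=cv2.INTER_CUBIC))
```

```text
collar [0.57408465 0.03041286] foot end mid [0.59951211 0.03216107] flange end mid [0.43096288 0.0197118 ]
0.07372748320801578 [0.57458002 0.03031956]
[0.06033192 0.06245893 0.06653483 0.10349428 0.10525692]
wing yaw 0.13321233 [569.8399    30.172123]
foot z [0.05588575 0.05688994 0.05567334 0.05483824]
jar [0.48765342 0.37545862]
tin [0.54321885 0.21009933]
```

View pics/t14.png

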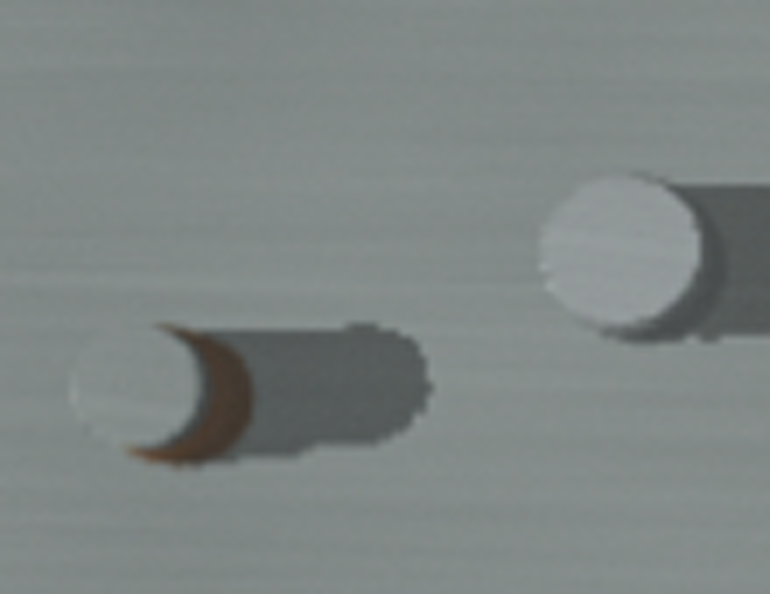

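View pics/s13f.png

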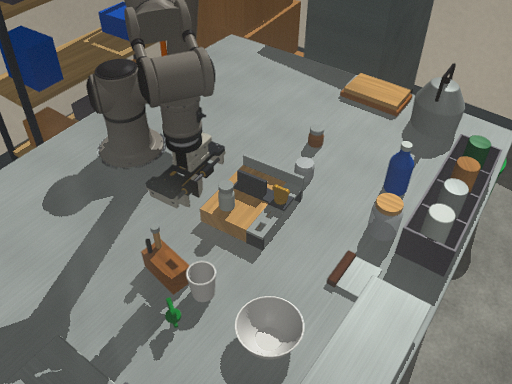

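```bash
python3 -c "
from h import *
print(hand_in())"
```

```text
the job is handed in; nothing more can be done
None
```

The job is handed in at about 25 s. The length stop is on the jig with its slot over the rail slot nearest the end wall. The brass thumbscrew is through both slots and locked with its wing along the stop. The hand-in reports no verdict.

Last checks, all from the top camera after release, with the arm clear of the jig:
- **Stop:** its yaw measured 0.074 rad against 0.075 for the jig. Its slot centre was about 1 mm from the rail slot, and the foot top read 55–57 mm against an expected 56.
- **Screw:** the collar was about 1 mm from the rail slot centre. The wing top read about 103–105 mm against an expected 103, so the collar sits on the foot.
- **Wing angle:** a rough depth-based fit gave 0.13 rad. The tool yaw when I let go was 0.077, so the two differ by about 0.05 rad. Either value is well inside the 0.45 rad limit.
- **Jar, tin, cup and shaker:** all stood where they were at the start by eye in the pictures. I did not re-measure their positions.

No check failed.

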